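# Seat the instrument rest in its mounting plate

### The job

Lift the steel instrument rest out of its white parking block and softly set its pin tip down on the bare steel of the mounting plate, beside the unmarked hole. Keeping the tip lightly pressed on the plate, slide it slowly along the plate's centreline until it drops into the hole. Then ease the rest fully home, upright with its collar flat on the plate, and let go, pressing gently throughout and leaving the bottle, bowl and otoscope where they are.

Things in the scene. Friction and masses are not known exactly. Their poses are not given: they have to be found in the camera images.
- rest: loose polished-steel instrument rest, about 0.3 kg, 90 mm tall; starts upright in the parking block, collar lying on it. Origin at the flat end of its foot pin, z up along pin, stem and head. A 16 mm round stem joins collar and head; a 6 mm fork bar along its x crosses the stem 36 mm above the pin's end, its upturned ends 48 mm to either side reaching 52 mm high.
- pin_tip (a point): centre of the flat end of the rest's pin (the rest's origin). The round pin is 10 mm in diameter and 16 mm long; its lowest 3 mm taper to a flat end 5 mm wide
- collar (a point): centre of the underside of the rest's round collar, 16 mm above the pin's end; the collar is 40 mm in diameter and 8 mm thick. A force of more than 60 N between the rest and the foot or plate, even for a moment, marks the steel and fails the job. Contact is hard: touch down and press home at 15 mm/s or slower; 40 mm/s can already pass the limit. A steady 5 to 10 N is plenty
- head (a point): centre of the rest's square head, 75 mm above the pin's end: 18 x 18 mm, 30 mm high, its sides square to the rest's x and y. Made for gripping, best with the fingers closing along the rest's y, clear of the fork
- block: fixed white plastic parking block 80 x 80 mm, 26 mm high, with a blind hole 14 mm wide and 22 mm deep in the middle of its top; origin at the centre of its underside
- foot: fixed aluminium foot 110 mm (its x) by 250 mm (its y), 12 mm thick, origin at the centre of its underside, z up. It carries a flat steel mounting plate 60 mm wide (x), 160 mm long (y), centred in x but clamped off-centre along y by an unreported amount; it does not move.
- plate_mid (a point): point at the level of the mounting plate's bare top, 40 mm above the foot's underside, over the foot's centre, axes as the foot's. The plate covers at least y = -58 to +48 mm from here. Its one unmarked blind hole, 14 mm in diameter, 22 mm deep, edge chamfered 1 mm, is centred on the line x = 0, somewhere from y = -25 to +25 mm from here.
- vial_bottle: bystander: amber glass bottle 48 mm in diameter, 85 mm tall, origin at the centre of its underside; leave it where it stands
- steel_bowl: bystander: steel bowl 100 mm in diameter, 40 mm high, origin at the centre of its underside; leave it where it stands
- otoscope: bystander: black otoscope lying along its x axis, about 140 mm long and 28 mm high, origin under its middle; leave it where it lies
Mind the look-alikes: they are no part of the job. Leave any blue, green or yellow look-alike of the rest alone.

How it is judged (in metres and radians):
On the way, in this order (a step that is already met when the one before it is completed fails the run):
1. the rest has been lifted clear of the parking block, its pin tip more than 30 mm above the counter (height (world z) of pin_tip above 0.03 m), for 0.1 s.
2. the pin tip stays pressed on the bare top of the plate, outside the hole, for 0.5 s (contact force between rest and foot above 0.3 N and z of pin_tip in the frame of foot between 0.0375 and 0.043 m and x of pin_tip in the frame of foot between -0.015 and 0.015 m), for 0.5 s.
3. the pin has dropped at least 8 mm into the plate (z of pin_tip in the frame of foot below 0.032 m and x of pin_tip in the frame of foot between -0.01 and 0.01 m and y of pin_tip in the frame of foot between -0.035 and 0.035 m), for 0.05 s.
At the end, for the whole second after the job is handed in: The rest stands upright (within 0.06 rad) and still in the mounting plate, its pin in the hole on the plate's centreline and its collar within 2.5 mm of the plate's top (z of collar in the frame of foot between 0.037 and 0.0425 m and z of pin_tip in the frame of foot below 0.027 m and x of pin_tip in the frame of foot between -0.01 and 0.01 m and y of pin_tip in the frame of foot between -0.035 and 0.035 m and angle between rest's own z axis and vertical below 0.06 rad and linear speed of rest below 0.02 m/s); the robot touches nothing.
It fails at once if the rest is pressed on the foot or plate with more than 60 N (contact force between rest and foot above 60 N).
It fails at once if a bystander (bottle, bowl or otoscope) is moved by more than 20 mm (distance of any of vial_bottle, steel_bowl, otoscope from where it was at the start of the episode above 0.02 m).
It also fails if it takes over 72 s, if anything falls off the work surface, if the arm or the gripper's body presses on something with over 40 N, if the wrist force passes 120 N, or if a joint passes its speed limit or range.

### The arm

A 6-joint arm with a two-finger parallel gripper is mounted at the origin on the work surface. World frame = base frame: x ahead of the robot, y to its left, z up, the work surface at z = 0. Lengths are in m, angles in degrees, forces in N, time in s.
With the tool pointing down it reaches from about 0.25 to 0.725 m from the base axis. Payload 9.7 kg.
Tool frame: the origin (TCP) lies at the very end of the fingers, on their centre line; the grasp point (between the pads) lies 19 mm behind it; z points along the fingers, y is the line along which they close (so a half turn about z gives the same grasp; the last joint's range is limited). The gripper opens to 85 mm and grips with 20 to 120 N. Pads are 22 mm wide; open, the fingers measure 114 mm over their backs; the gripper's body (76 mm by 85 mm) begins 54 mm behind the grasp point. The pads swing forward as they close: fully open they stand 13 mm farther back than shut.
Start: joints at [70.989, 4.979, 10.078, 95.1, 0, 90], TCP at [0.179, 0.52, 0.231] pointing down, gripper open.
Joint ranges: [-179.16, 179.16], [-48.56, 103.87], [-65.8, 70.77], [-126.05, 130.52], [-82.76, 87.17], [-180, 180]. Speed limits (degrees/s): [127.2, 127.2, 147.25, 180, 180, 180].

### API

Orientations are given as [roll, pitch, yaw] about the fixed x, y, z axes, in that order (R = Rz(yaw) Ry(pitch) Rx(roll)).
In Python, from workcell import bot gives the robot as it stands.
- The arm moves only by the tool arm_command, never from a script. Its argument "series" is a list of rows, each a list of 4 numbers: the shift along the tool's x, y, z in m, then the turn about the tool's z in rad. A call has exactly 5 rows; each row is the pose to reach, as a shift and turn from the pose commanded when the call began, along the tool's axes at that moment; what a row does not reach only later rows make up. A row lasts 1/10 s, in which the tool goes at most 50 mm and 8.59 degrees, less where a joint would pass 70% of its speed; a pose out of reach is approached as far as the arm can. A call with a gripper value outside its range is refused whole. "hand" is the finger opening in m, from 0 to 0.0854, set as the call begins (left out, the last holds). The fingers move at their own pace and stop on an object; "grip_force" is the grip in N (left out, the last holds). Time passes only in rows, so rows that repeat a pose let the fingers close, or fill a call up. It gives the time, the measured TCP pose, the force, the opening and the grip force at its end, in the units of the state.
- bot.get_obs(): the state, without advancing time (a new reading comes with each control period).
- bot.camera(name): name is "scene" or "top" or "wrist"; returns a dict with "color" (400x640x3 uint8, blue, green, red), "camera_matrix" (3x3 intrinsics, pixels), "xyz" and "orientation" of the camera in the world; the wrist camera has in their place "T_tool_cam" (4x4, takes a point from camera to tool coordinates, whose origin is the TCP and whose axes are the flange's). Camera axes: x right, y up, looking along -z (the intrinsics and any distortion apply to the point x, -y, -z); pixel columns grow to the right and rows downward; lengths in m; the calibration is good to about 2 mm. A picture is of the moment at which its call begins: read the wrist's pose just before it. There is no depth.
- bot.job_done(): hands the job in; it is judged then, once.
Trained networks look in the newest picture that a camera, given by its name, has taken for a name from the list of things; names that differ only in an ending like _2 or _b are one class to them, and where a whole thing is asked for, a point or a joint stands for the part that bears it (a point fixed in the world has none). Each returns a list of dicts, best first, with "confidence" (0 to 1); they miss things now and then, are a little off and sometimes report something else, mostly with a low value. They report only what shows in the picture. A call takes as long as a camera call. They do not tell look-alikes from the thing itself.
- bot.find_in(camera, target): "location" ([column, row] in pixels, amid what is visible of it).
- bot.mark_of(camera, target): "location" ([column, row] in pixels: a listed point, or the origin of a listed thing).
The state is a dict: "time": time; "q": joint angles; "qd": joint speeds; "joint_efforts": joint torques, N m; "ee_pos": TCP position; "tcp_rot": TCP orientation; "wrist_force": force on the tool from outside, world axes, zero at the start; "torque": the same for the moment, N m; "opening": finger opening in m; "grasp_force": force on a finger pad.
Only numpy, scipy, OpenCV 4.12 (cv2) and the standard library are available. Lean on these libraries where they do the work, as an engineer would, in place of code of your own. Each camera call takes 0.05 s, during which the arm holds its last target. There are 200 camera calls.

## Working session

There is one attempt and no reset: what is moved stays moved. The work goes in short steps, Python scripts to look and compute and a tool call to move; the robot and the scene stay as the last step left them, time stands still between calls to the robot, and variables do not carry over. Pictures are saved under pics/ and viewed, at most 10 in all, crops included, and the job is handed in when it is done.

Besides the shell and the picture viewer there is one more tool, called after "Emit:" as name(argument=value, ...), one argument or row to a line, values as JSON. arm_command: Moves the arm, as the interface text tells. Its arguments: {"type":"object","properties":{"series":{"type":"array"},"hand":{"type":"number"},"grip_force":{"type":"number"}},"required":["series"]}

```bash
mkdir -p pics; cat > h.py <<'E'
import numpy as np, cv2
from scipy.spatial.transform import Rotation as R
from workcell import bot
def toolT(o):
    T=np.eye(4); T[:3,:3]=rot(o['tcp_rot']); T[:3,3]=o['ee_pos']; return T
def rot(a):
    a=np.array(a)
    return R.from_euler('xyz',a,degrees=True).as_matrix() if a.shape==(3,) else R.from_quat(a).as_matrix()
def campose(name,im,o):
    if name=='wrist': return toolT(o)@np.array(im['T_tool_cam'])
    T=np.eye(4); T[:3,:3]=rot(im['orientation']); T[:3,3]=im['xyz']; return T
def ray(px,im,T):
    K=np.array(im['camera_matrix']); D=np.array(im.get('distortion',np.zeros(5)),float)
    u=cv2.undistortPoints(np.array([[px]],float),K,D)[0,0]
    d=T[:3,:3]@np.array([u[0],-u[1],-1.]); return T[:3,3],d/np.linalg.norm(d)
def atz(px,z,im,T):
    c,d=ray(px,im,T); return c+d*(z-c[2])/d[2]
def proj(p,im,T):
    q=T[:3,:3].T@(np.array(p)-T[:3,3]); K=np.array(im['camera_matrix']); D=np.array(im.get('distortion',np.zeros(5)),float)
    return cv2.projectPoints(np.array([[q[0],-q[1],-q[2]]]),np.zeros(3),np.zeros(3),K,D)[0][0,0]
E
python3 - <<'E'
from h import *
o=bot.get_obs(); print(o)
Z=dict(pin_tip=.004,collar=.026,head=.079,block=0,foot=0,plate_mid=.04,vial_bottle=0,steel_bowl=0,otoscope=0)
for n in('scene','top'):
    im=bot.camera(n); cv2.imwrite(f'pics/{n}.png',im['color']); T=campose(n,im,o)
    print(n,[k for k in im],im['xyz'],im['orientation'])
    for t,z in Z.items():
        for r in bot.mark_of(n,t)[:4]: print(t,np.round(r['location']),round(r['confidence'],2),atz(r['location'],z,im,T).round(3))
E
```

```text
{'time': 0.0, 'q': array([ 7.09877340e+01,  5.01028480e+00,  1.00332169e+01,  9.50991114e+01,
       -4.38516157e-04,  9.00014183e+01]), 'qd': array([ 0.03326791, -0.08099951,  0.03321165,  0.02522974,  0.03265251,
        0.04235592]), 'joint_efforts': array([ 2.36086606e-03, -5.20382273e+01,  4.64810729e+01,  1.63963909e-02,
       -2.67964765e-05, -1.22708244e-05]), 'ee_pos': array([0.17909945, 0.51977437, 0.23057981]), 'tcp_rot': array([-1.79923821e+02,  4.40401508e-04,  1.60986316e+02]), 'wrist_force': array([-0.15653393,  1.33028092, -0.30867676]), 'torque': array([-0.01849274, -0.0012391 , -0.0041718 ]), 'grasp_force': 0.0, 'opening': 0.08557016849169442}
scene ['color', 'camera_matrix', 'xyz', 'orientation'] [ 1.20342531 -0.00346536  0.82184588] [41.78845795  1.08101879 84.99992977]
pin_tip [347. 202.] 0.9 [0.5   0.11  0.004]
pin_tip [344. 248.] 0.77 [0.642 0.084 0.004]
pin_tip [406. 191.] 0.69 [0.478 0.267 0.004]
pin_tip [329. 168.] 0.58 [0.372 0.076 0.004]
collar [376. 143.] 0.84 [0.31  0.216 0.026]
collar [340. 244.] 0.77 [0.643 0.074 0.026]
collar [352. 196.] 0.74 [0.502 
[... 740 characters left out ...]
] 0.53 [0.657 0.078 0.004]
collar [228. 285.] 0.93 [0.309 0.243 0.026]
collar [315. 158.] 0.89 [0.658 0.061 0.026]
collar [286. 259.] 0.75 [0.386 0.106 0.026]
collar [284. 214.] 0.72 [0.501 0.127 0.026]
head [329. 144.] 0.86 [0.683 0.026 0.079]
head [204. 285.] 0.81 [0.304 0.288 0.079]
head [281. 212.] 0.75 [0.498 0.127 0.079]
head [258. 244.] 0.66 [0.414 0.174 0.079]
block [285. 216.] 0.58 [0.499 0.126 0.   ]
foot [384. 217.] 0.57 [ 0.524 -0.137  0.   ]
plate_mid [388. 210.] 0.59 [ 0.533 -0.139  0.04 ]
vial_bottle [334. 129.] 0.61 [0.757 0.018 0.   ]
steel_bowl [398. 140.] 0.66 [ 0.743 -0.162  0.   ]
otoscope [254. 138.] 0.62 [0.71  0.236 0.   ]
otoscope [283. 208.] 0.46 [0.523 0.133 0.   ]
```

```bash
python3 - <<'E'
import cv2
a=cv2.imread('pics/scene.png')[110:330,180:460]; cv2.imwrite('pics/scene_c.png',cv2.resize(a,None,fx=2.7,fy=2.7,interpolation=2))
a=cv2.imread('pics/top.png')[100:320,180:460]; cv2.imwrite('pics/top_c.png',cv2.resize(a,None,fx=2.7,fy=2.7,interpolation=2))
E
```

```text
(no output)
```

View pics/scene_c.png

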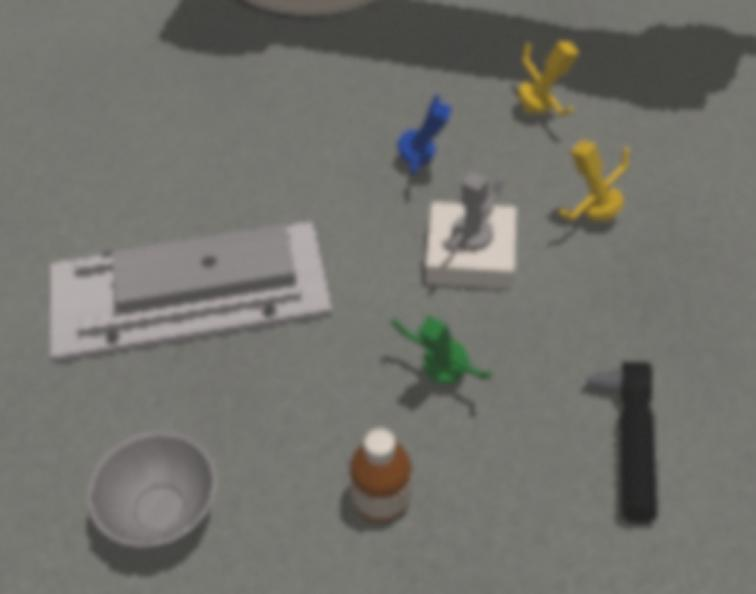

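View pics/top_c.png

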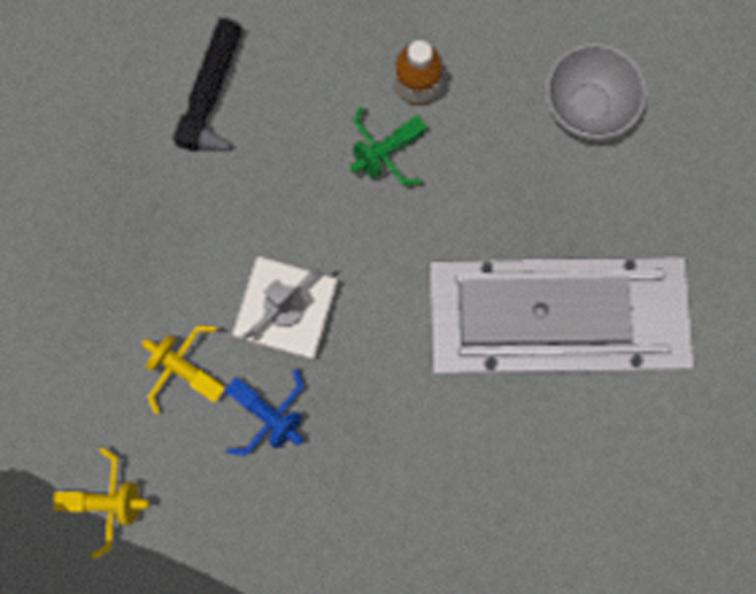

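The real rest is the grey one standing on the white block: scene px ≈(354,190), top px ≈(285,212). Blue at scene (335,160), green (343,240) and yellow (381,142) and (401,180) are decoys lying on the counter. The plate's hole shows at top px ≈(380,215) and scene px ≈(257,207).

```bash
python3 - <<'E'
from h import *
o=bot.get_obs()
for n,fk,hole,cor in(('top',[(335,272),(247,338)],(540,310),[(431,263),(684,258),(692,367),(434,373)]),('scene',None,(209,261),[(51,262),(314,222),(329,312),(53,356)])):
    im=bot.camera(n);T=campose(n,im,o);oy=100 if n=='top' else 110
    f=lambda p,z:atz((180+p[0]/2.7,oy+p[1]/2.7),z,im,T)
    if fk:
        a,b=f(fk[0],.062),f(fk[1],.062); print('fork',a,b,(a+b)/2,np.degrees(np.arctan2(*(a-b)[1::-1])),np.linalg.norm(a-b))
    print('hole',f(hole,.04)); c=np.array([f(p,.012) for p in cor]); print(c.round(3),c.mean(0))
    d=(c[0]+c[3]-c[1]-c[2]) if n=='top' else (c[1]+c[2]-c[0]-c[3]); print('foot y dir deg',np.degrees(np.arctan2(d[1],d[0])))
    print('tcp down axes',rot(o['tcp_rot']).round(3))
E
```

```text
fork [0.53340604 0.07556399 0.062     ] [0.46387568 0.14951998 0.062     ] [0.49864086 0.11254198 0.062     ] -46.76665030195115 0.10150842627988972
hole [ 0.52026962 -0.11955229  0.04      ]
[[ 0.562 -0.014  0.012]
 [ 0.591 -0.26   0.012]
 [ 0.484 -0.272  0.012]
 [ 0.455 -0.026  0.012]] [ 0.52292107 -0.14299356  0.012     ]
foot y dir deg 96.82571814152897
tcp down axes [[-0.945  0.326 -0.   ]
 [ 0.326  0.945 -0.   ]
 [ 0.    -0.    -1.   ]]
hole [ 0.52371212 -0.11530731  0.04      ]
[[ 0.485 -0.267  0.012]
 [ 0.46  -0.019  0.012]
 [ 0.571 -0.011  0.012]
 [ 0.595 -0.254  0.012]] [ 0.52787742 -0.13783847  0.012     ]
foot y dir deg 95.69063342010452
tcp down axes [[-0.945  0.326 -0.   ]
 [ 0.326  0.945 -0.   ]
 [ 0.    -0.    -1.   ]]
```

Emit:
arm_command(
  series=[
    [-0.04, -0.0253, 0, 0],
    [-0.08, -0.0506, 0, 0],
    [-0.12, -0.0759, 0, 0],
    [-0.16, -0.1012, 0, 0],
    [-0.2, -0.1265, 0, 0],
  ],
)

```text
time: 1.6
ee_pos: [0.3278, 0.3337, 0.2314]
tcp_rot: [180.0, 0.0, 161.0]
wrist_force: [1.0, 1.3, 0.9]
opening: 0.0853
grasp_force: 0.0
```

Emit:
arm_command(
  series=[
    [-0.04, -0.0253, 0, 0],
    [-0.08, -0.0506, 0, 0],
    [-0.12, -0.0759, 0, 0],
    [-0.16, -0.1012, 0, 0],
    [-0.2, -0.1265, 0, 0],
  ],
)

```text
time: 2.1
ee_pos: [0.4759, 0.1487, 0.2315]
tcp_rot: [180.0, 0.0, 161.0]
wrist_force: [1.2, 1.5, -0.8]
opening: 0.0856
grasp_force: 0.0
```

Emit:
arm_command(
  series=[
    [-0.033, -0.021, 0, 0.12],
    [-0.033, -0.021, 0, 0.24],
    [-0.033, -0.021, 0, 0.36],
    [-0.033, -0.021, 0, 0.485],
    [-0.033, -0.021, 0, 0.485],
  ],
)

```text
time: 2.6
ee_pos: [0.4993, 0.1197, 0.2313]
tcp_rot: [-180.0, -0.0, 133.1]
wrist_force: [0.4, -0.6, -0.9]
opening: 0.0853
grasp_force: 0.0
```

```bash
cat > look.py <<'E'
from h import *
import sys
o=bot.get_obs(); im=bot.camera('wrist'); T=campose('wrist',im,o)
print(o['time'],o['ee_pos'],o['tcp_rot'],o['wrist_force'])
for t,z in(('pin_tip',.01),('collar',.026),('head',.085),('block',0),('plate_mid',.04)):
    for r in bot.mark_of('wrist',t)[:3]: print(t,np.round(r['location'],1),round(r['confidence'],2),atz(r['location'],z,im,T).round(4))
cv2.imwrite(f'pics/{sys.argv[1]}.png',im['color'])
E
python3 look.py w1
```

```text
2.6 [0.49933395 0.11972639 0.23125376] [-1.79995974e+02 -2.23601061e-03  1.33076811e+02] [ 0.40799466 -0.63732063 -0.85351554]
pin_tip [385.5  51.1] 0.88 [0.4601 0.2594 0.01  ]
pin_tip [326.5 173.4] 0.71 [0.5054 0.1199 0.01  ]
pin_tip [224.8 113.5] 0.63 [0.3745 0.0916 0.01  ]
collar [326.2 171.7] 0.86 [0.5012 0.1235 0.026 ]
collar [237.9 112.3] 0.65 [0.3872 0.1059 0.026 ]
collar [380.7 287. ] 0.6 [0.6557 0.0617 0.026 ]
head [290.   97.3] 0.88 [0.4229 0.159  0.085 ]
head [327.5 185. ] 0.8 [0.5019 0.1236 0.085 ]
head [378.  319.3] 0.63 [0.6479 0.0505 0.085 ]
block [327.7 169. ] 0.93 [0.5043 0.1233 0.    ]
```

View pics/w1.png

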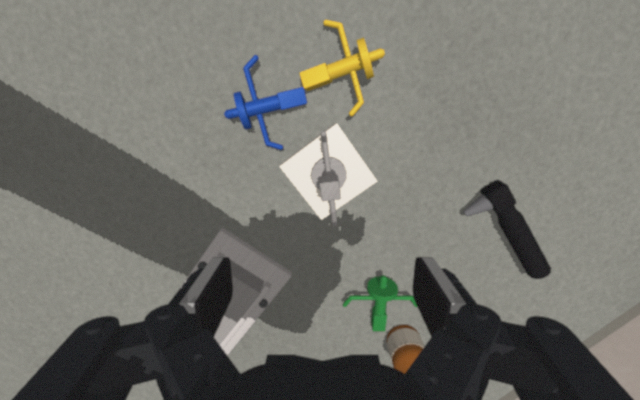

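The wrist view shows the grey rest on the white block. Its head is at px (329,187) and its fork ends are at (323,138) and (334,221). The decoys around it are coloured.

```bash
python3 - <<'E'
from h import *
o=bot.get_obs(); im=bot.camera('wrist'); T=campose('wrist',im,o)
a,b=atz((334,221),.06,im,T),atz((323,138),.06,im,T)
print(a,b,(a+b)/2,np.linalg.norm(a-b),np.degrees(np.arctan2((a-b)[1],(a-b)[0])))
g=im['color'][120:240,270:390]; cv2.imwrite('pics/w1c.png',cv2.resize(g,None,fx=5,fy=5,interpolation=2))
E
```

```text
[0.53932841 0.09526652 0.06      ] [0.47000513 0.15134667 0.06      ] [0.50466677 0.1233066  0.06      ] 0.0891667026780021 -38.971671047826135
```

View pics/w1c.png

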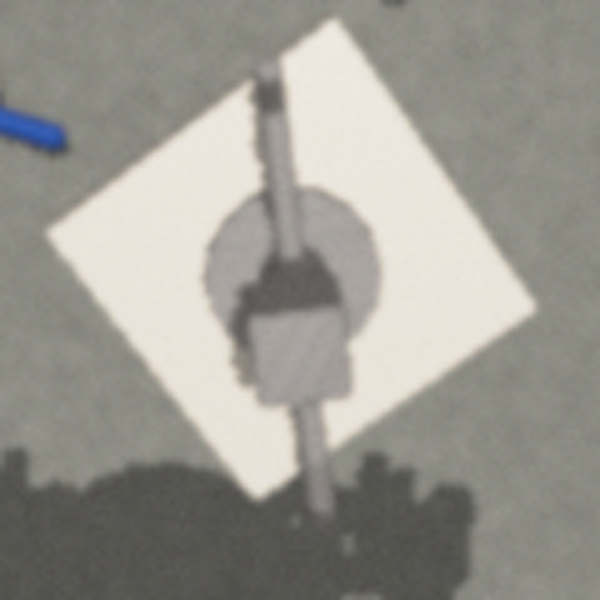

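Grey steel rest confirmed, with its fork axis at about -39.5°. Descending to the head.

Emit:
arm_command(
  series=[
    [0.0003, 0.0051, 0.03, -0.12],
    [0.0003, 0.0051, 0.07, -0.12],
    [0.0003, 0.0051, 0.11, -0.12],
    [0.0003, 0.0051, 0.145, -0.12],
    [0.0003, 0.0051, 0.163, -0.12],
  ],
)

```text
time: 3.45
ee_pos: [0.5012, 0.1233, 0.065]
tcp_rot: [-179.8, -0.1, 140.1]
wrist_force: [-0.9, -0.6, 0.2]
opening: 0.0854
grasp_force: 0.0
```

Emit:
arm_command(
  series=[
    [0, 0, 0, 0],
    [0, 0, 0, 0],
    [0, 0, 0, 0],
    [0, 0, 0, 0],
    [0, 0, 0, 0],
  ],
  hand=0.0,
  grip_force=60,
)

```text
time: 3.95
ee_pos: [0.5035, 0.1238, 0.0695]
tcp_rot: [179.9, 0.1, 140.1]
wrist_force: [-0.1, 0.1, 4.7]
opening: 0.0173
grasp_force: 60.3
```

Emit:
arm_command(
  series=[
    [0, 0, 0, 0],
    [0, 0, 0, 0],
    [0, 0, 0, 0],
    [0, 0, 0, 0],
    [0, 0, 0, 0],
  ],
)

```text
time: 4.45
ee_pos: [0.5035, 0.1238, 0.0695]
tcp_rot: [179.9, 0.1, 140.1]
wrist_force: [-0.4, 0.4, 7.1]
opening: 0.0172
grasp_force: 60.3
```

Emit:
arm_command(
  series=[
    [0, 0, -0.01, 0],
    [0, 0, -0.025, 0],
    [0, 0, -0.045, 0],
    [0, 0, -0.07, 0],
    [0, 0, -0.09, 0],
  ],
)

```text
time: 4.95
ee_pos: [0.5028, 0.1236, 0.1606]
tcp_rot: [180.0, 0.0, 140.1]
wrist_force: [-0.2, 0.1, -3.1]
opening: 0.0173
grasp_force: 59.3
```

Emit:
arm_command(
  series=[
    [0, 0, -0.01, 0],
    [0, 0, -0.01, 0],
    [0, 0, -0.01, 0],
    [0, 0, -0.01, 0],
    [0, 0, -0.01, 0],
  ],
)

```text
time: 5.45
ee_pos: [0.5023, 0.1235, 0.1672]
tcp_rot: [-179.9, -0.1, 140.1]
wrist_force: [0.0, 0.4, -3.1]
opening: 0.0172
grasp_force: 59.3
```

```bash
cat > look2.py <<'E'
from h import *
import sys
for n in('wrist','scene','top'):
    o=bot.get_obs(); im=bot.camera(n); T=campose(n,im,o); Tt=toolT(o); p=o['ee_pos']
    if n=='wrist': print(o['time'],p,o['tcp_rot'],o['wrist_force'],o['opening'],'tool x,y',Tt[:3,0].round(3),Tt[:3,1].round(3))
    cv2.imwrite(f'pics/{n}_{sys.argv[1]}.png',im['color'])
    for t,dz in(('pin_tip',-.0595),('collar',-.0435),('head',.0155)):
        for r in bot.mark_of(n,t)[:5]:
            w=atz(r['location'],p[2]+dz,im,T); d=Tt[:3,:3].T@(w-p)
            if np.linalg.norm(d[:2])<.03: print(n,t,np.round(r['location'],1),round(r['confidence'],2),'rest off in tool axes mm',(d[:2]*1e3).round(1))
    for r in bot.mark_of(n,'plate_mid')[:1]: print(n,'plate_mid',np.round(r['location'],1),round(r['confidence'],2),atz(r['location'],.04,im,T).round(4))
E
python3 look2.py a
```

```text
5.45 [0.5023352  0.12348773 0.16722833] [-1.79916514e+02 -6.05808310e-02  1.40077755e+02] [ 0.04671954  0.43587031 -3.0905838 ] 0.017246151252722296 tool x,y [-0.767  0.642  0.001] [ 0.642  0.767 -0.001]
wrist pin_tip [320.6 219.2] 0.64 rest off in tool axes mm [-0.8 -1.6]
wrist collar [321.3 225.8] 0.81 rest off in tool axes mm [ 0.7 -1.1]
wrist head [320.8 278. ] 0.55 rest off in tool axes mm [-1.6 -1.1]
wrist plate_mid [521.7 264.7] 0.49 [0.6824 0.2244 0.04  ]
scene pin_tip [352.3 174.5] 0.57 rest off in tool axes mm [-6.3 -2.4]
scene collar [355.5 169.6] 0.83 rest off in tool axes mm [-2.2  3.2]
scene collar [343.3 167.7] 0.55 rest off in tool axes mm [-12.8 -24. ]
scene head [360.2 149.2] 0.64 rest off in tool axes mm [6.8 7.1]
scene plate_mid [246.3 208. ] 0.56 [ 0.5252 -0.1422  0.04  ]
top plate_mid [390.3 210. ] 0.74 [ 0.5353 -0.1449  0.04  ]
```

Emit:
arm_command(
  series=[
    [-0.02, -0.02, 0, 0],
    [-0.053, -0.053, 0, 0],
    [-0.086, -0.087, 0, 0],
    [-0.12, -0.121, 0, 0],
    [-0.152, -0.153, 0, 0],
  ],
)

```text
time: 6.7
ee_pos: [0.5211, -0.0932, 0.1685]
tcp_rot: [180.0, 0.0, 140.1]
wrist_force: [0.2, 0.2, -2.9]
opening: 0.0169
grasp_force: 59.4
```

Emit:
arm_command(
  series=[
    [-0.02, -0.02, 0, 0.12],
    [-0.033, -0.033, 0, 0.24],
    [-0.038, -0.038, 0, 0.36],
    [-0.038, -0.038, 0, 0.48],
    [-0.038, -0.038, 0, 0.6],
  ],
)

```text
time: 7.2
ee_pos: [0.5259, -0.1453, 0.1682]
tcp_rot: [-180.0, -0.0, 105.4]
wrist_force: [-0.2, -0.6, -3.6]
opening: 0.017
grasp_force: 59.4
```

Emit:
arm_command(
  series=[
    [0, 0, 0, 0.1],
    [0, 0, 0, 0.165],
    [0, 0, 0, 0.165],
    [0, 0, 0, 0.165],
    [0, 0, 0, 0.165],
  ],
)

```text
time: 7.7
ee_pos: [0.526, -0.1448, 0.1683]
tcp_rot: [180.0, 0.0, 96.3]
wrist_force: [0.3, -0.7, -3.7]
opening: 0.0171
grasp_force: 59.4
```

```bash
python3 look2.py b
```

```text
7.7 [ 0.52595052 -0.14478904  0.16829469] [1.79998325e+02 1.26766050e-03 9.63347432e+01] [ 0.31873269 -0.68069719 -3.72755672] 0.017057429645435718 tool x,y [-0.11   0.994 -0.   ] [0.994 0.11  0.   ]
wrist pin_tip [321.1 220.2] 0.74 rest off in tool axes mm [-1.9 -1. ]
wrist collar [322.3 227.8] 0.67 rest off in tool axes mm [-1.  -0.1]
wrist head [319.9 279.1] 0.83 rest off in tool axes mm [-2.5 -1.2]
wrist plate_mid [323.8 189.3] 0.67 [ 0.527  -0.1432  0.04  ]
scene pin_tip [233.7 189.3] 0.56 rest off in tool axes mm [-15.9  -2.8]
scene collar [238.7 182.7] 0.58 rest off in tool axes mm [-1.5 -5.7]
scene plate_mid [244.4 206.7] 0.62 [ 0.5205 -0.147   0.04  ]
top pin_tip [396.3 205.1] 0.51 rest off in tool axes mm [-3.8  8.2]
top collar [397.5 207.3] 0.56 rest off in tool axes mm [-3.2 -0.3]
top head [398.8 204.6] 0.68 rest off in tool axes mm [ 5.2 -5.7]
top plate_mid [387.  212.8] 0.95 [ 0.5272 -0.137   0.04  ]
```

View pics/wrist_b.png

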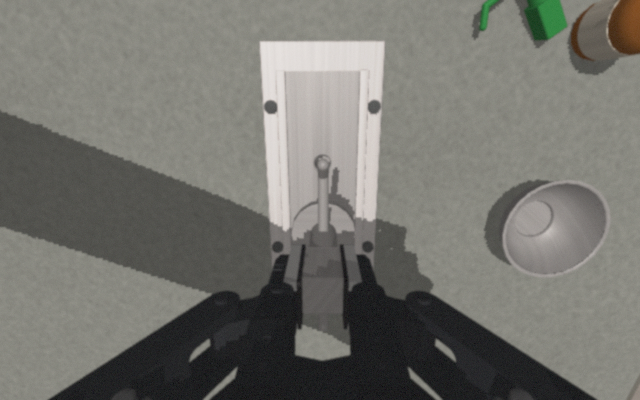

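The wrist view shows the plate running up the image. The hole ring is at px ≈(322,161) next to the fork's end, the foot's top corners are at (261,42) and (384,42), and the plate's far edge is at row 70.

```bash
python3 - <<'E'
from h import *
o=bot.get_obs(); im=bot.camera('wrist'); T=campose('wrist',im,o); Tt=toolT(o)
f=lambda p,z:((Tt[:3,:3].T@(atz(p,z,im,T)-o['ee_pos']))[:2]*1e3).round(1)
print('hole',f((322,161),.04),atz((322,161),.04,im,T))
print('forktip at ray', f((322,165),o['ee_pos'][2]-.0595+.052))
for n,p,z in(('foot TL',(261,42),.012),('foot TR',(384,42),.012),('plTL',(286,71),.04),('plTR',(358,71),.04),('boltL',(271,107),.012),('boltR',(374,107),.012),('bL2',(278,246),.012),('bR2',(367,246),.012)): print(n,f(p,z))
g=cv2.cvtColor(im['color'],6)
for r in(50,90,130): print(r,[(c,int(g[r,c])) for c in range(256,392,2)])
cv2.imwrite('pics/hole_b.png',cv2.resize(im['color'][60:260,240:400],None,fx=3,fy=3,interpolation=2))
E
```

```text
hole [27.3 -0.4] [ 0.52254444 -0.1177308   0.04      ]
forktip at ray [47.  -0.3]
foot TL [126.4 -53.5]
foot TR [126.4  53.4]
plTL [100.5 -29.5]
plTR [100.5  28.6]
boltL [ 72.3 -47.4]
boltR [72.3 47.4]
bL2 [-68.3 -46.9]
bR2 [-68.2  47.1]
50 [(256, 140), (258, 140), (260, 201), (262, 223), (264, 224), (266, 222), (268, 224), (270, 224), (272, 222), (274, 222), (276, 225), (278, 226), (280, 225), (282, 222), (284, 223), (286, 225), (288, 222), (290, 222), (292, 223), (294, 223), (296, 221), (298, 222), (300, 221), (302, 220), (304, 223), (306, 222), (308, 220), (310, 219), (312, 218), (314, 221), (316, 222), (318, 222), (320, 223), (322, 220), (324, 219), (326, 223), (328, 219), (330, 217), (332, 218), (334, 215), (336, 217), (338, 218), (340, 219), (342, 217), (344, 216), (346, 218), (348, 219), (350, 218), (352, 220), (354, 219), (356, 221), (358, 218), (360, 215), (362, 215), (364, 215), (366, 214), (368, 215), (370, 216), (372, 217), (374, 214), (376, 213), (378, 216), (380, 214), (382, 210), (384, 169), (386, 137), (388, 139), (390, 138)]
90 [(256, 136), (258, 139), (260, 139), (2
[... 898 characters left out ...]
19), (276, 215), (278, 201), (280, 217), (282, 218), (284, 213), (286, 183), (288, 178), (290, 182), (292, 179), (294, 179), (296, 178), (298, 180), (300, 183), (302, 177), (304, 182), (306, 185), (308, 183), (310, 182), (312, 177), (314, 174), (316, 174), (318, 171), (320, 171), (322, 174), (324, 176), (326, 172), (328, 172), (330, 177), (332, 181), (334, 182), (336, 181), (338, 177), (340, 177), (342, 178), (344, 179), (346, 180), (348, 176), (350, 177), (352, 179), (354, 175), (356, 172), (358, 190), (360, 217), (362, 215), (364, 204), (366, 201), (368, 208), (370, 210), (372, 211), (374, 212), (376, 208), (378, 202), (380, 161), (382, 133), (384, 131), (386, 135), (388, 135), (390, 133)]
```

View pics/hole_b.png

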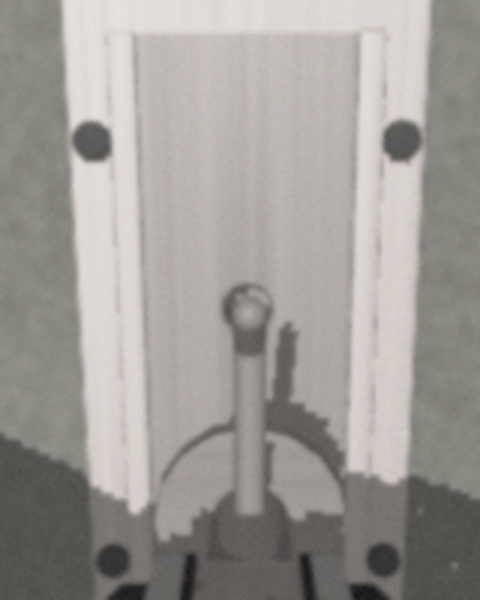

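Hole centre is about 27 mm ahead of the TCP along tool x, and the centreline is at tool y ≈ 0. Lowering to just above the plate.

Emit:
arm_command(
  series=[
    [0.002, 0, 0.01, 0],
    [0.005, 0, 0.025, 0],
    [0.008, 0, 0.04, 0],
    [0.008, 0, 0.052, 0],
    [0.008, 0, 0.058, 0],
  ],
)

```text
time: 9.0
ee_pos: [0.5245, -0.1366, 0.1086]
tcp_rot: [-179.9, -0.0, 96.3]
wrist_force: [0.5, 0.4, -3.7]
opening: 0.0167
grasp_force: 59.3
```

Emit:
arm_command(
  series=[
    [0, 0, 0, 0],
    [0, 0, 0, 0],
    [0, 0, 0, 0],
    [0, 0, 0, 0],
    [0, 0, 0.001, 0],
  ],
)

```text
time: 9.5
ee_pos: [0.5253, -0.137, 0.1098]
tcp_rot: [180.0, 0.0, 96.2]
wrist_force: [0.6, 0.2, -3.5]
opening: 0.0171
grasp_force: 59.3
```

Emit:
arm_command(
  series=[
    [0, 0, 0.001, 0],
    [0, 0, 0.002, 0],
    [0, 0, 0.003, 0],
    [0, 0, 0.004, 0],
    [0, 0, 0.005, 0],
  ],
)

```text
time: 10.0
ee_pos: [0.525, -0.1368, 0.1042]
tcp_rot: [-180.0, 0.0, 96.2]
wrist_force: [-0.3, -1.2, -3.5]
opening: 0.0171
grasp_force: 59.3
```

Nominal contact is at TCP z ≈ 0.0995, so I continue slowly.

Emit:
arm_command(
  series=[
    [0, 0, 0.0006, 0],
    [0, 0, 0.0012, 0],
    [0, 0, 0.0018, 0],
    [0, 0, 0.0024, 0],
    [0, 0, 0.003, 0],
  ],
)

```text
time: 10.5
ee_pos: [0.5251, -0.1369, 0.1013]
tcp_rot: [180.0, 0.0, 96.2]
wrist_force: [-0.7, -0.0, -3.0]
opening: 0.0169
grasp_force: 59.3
```

Emit:
arm_command(
  series=[
    [0, 0, 0.0004, 0],
    [0, 0, 0.0008, 0],
    [0, 0, 0.0012, 0],
    [0, 0, 0.0016, 0],
    [0, 0, 0.002, 0],
  ],
)

```text
time: 11.0
ee_pos: [0.5251, -0.1369, 0.0994]
tcp_rot: [180.0, 0.0, 96.2]
wrist_force: [-0.6, 0.4, -0.2]
opening: 0.0166
grasp_force: 59.9
```

Emit:
arm_command(
  series=[
    [0, 0, 0.0002, 0],
    [0, 0, 0.0004, 0],
    [0, 0, 0.0005, 0],
    [0, 0, 0.0005, 0],
    [0, 0, 0.0005, 0],
  ],
)

```text
time: 11.5
ee_pos: [0.5252, -0.1369, 0.0992]
tcp_rot: [180.0, 0.0, 96.2]
wrist_force: [-2.1, 0.2, 4.2]
opening: 0.0171
grasp_force: 60.5
```

Emit:
arm_command(
  series=[
    [0, 0, 0.0001, 0],
    [0, 0, 0.0001, 0],
    [0, 0, 0.0001, 0],
    [0, 0, 0.0001, 0],
    [0, 0, 0.0001, 0],
  ],
)

```text
time: 12.0
ee_pos: [0.5252, -0.1369, 0.0991]
tcp_rot: [180.0, 0.0, 96.2]
wrist_force: [-2.4, -0.0, 5.3]
opening: 0.0167
grasp_force: 60.7
```

Emit:
arm_command(
  series=[
    [0.001, 0, 0, 0],
    [0.0025, 0, 0, 0],
    [0.004, 0, 0, 0],
    [0.0055, 0, 0, 0],
    [0.007, 0, 0, 0],
  ],
)

```text
time: 12.5
ee_pos: [0.5249, -0.1307, 0.0992]
tcp_rot: [179.9, 0.1, 96.2]
wrist_force: [1.1, -5.3, 3.8]
opening: 0.0171
grasp_force: 60.4
```

Emit:
arm_command(
  series=[
    [0.0013, 0, 0, 0],
    [0.0026, 0, 0, 0],
    [0.004, 0, 0, 0],
    [0.005, 0, 0, 0],
    [0.006, 0, 0, 0],
  ],
)

```text
time: 13.0
ee_pos: [0.5242, -0.1245, 0.0991]
tcp_rot: [179.9, 0.1, 96.2]
wrist_force: [1.0, -4.6, 4.6]
opening: 0.0169
grasp_force: 60.4
```

Emit:
arm_command(
  series=[
    [0.001, 0, 0, 0],
    [0.002, 0, 0, 0],
    [0.003, 0, 0, 0],
    [0.004, 0, 0, 0],
    [0.004, 0, 0, 0],
  ],
)

```text
time: 13.5
ee_pos: [0.5228, -0.1195, 0.098]
tcp_rot: [-179.9, -0.1, 96.3]
wrist_force: [-0.0, 0.1, -3.3]
opening: 0.017
grasp_force: 59.4
```

The load vanished and z dropped, so the tip is over the hole. I nudge it to the centre, then ease down.

Emit:
arm_command(
  series=[
    [0.001, 0, 0, 0],
    [0.002, 0, 0, 0],
    [0.0023, 0, 0.0005, 0],
    [0.0023, 0, 0.001, 0],
    [0.0023, 0, 0.0015, 0],
  ],
)

```text
time: 14.0
ee_pos: [0.5229, -0.1177, 0.0971]
tcp_rot: [-180.0, 0.0, 96.2]
wrist_force: [-0.2, -0.3, -2.4]
opening: 0.0172
grasp_force: 59.4
```

Emit:
arm_command(
  series=[
    [0, 0, 0.0007, 0],
    [0, 0, 0.0014, 0],
    [0, 0, 0.0021, 0],
    [0, 0, 0.0028, 0],
    [0, 0, 0.0035, 0],
  ],
)

```text
time: 14.5
ee_pos: [0.523, -0.1177, 0.0936]
tcp_rot: [-180.0, -0.0, 96.2]
wrist_force: [-0.2, 0.4, -2.3]
opening: 0.017
grasp_force: 59.4
```

Emit:
arm_command(
  series=[
    [0, 0, 0.001, 0],
    [0, 0, 0.002, 0],
    [0, 0, 0.003, 0],
    [0, 0, 0.004, 0],
    [0, 0, 0.005, 0],
  ],
)

```text
time: 15.0
ee_pos: [0.523, -0.1177, 0.0886]
tcp_rot: [180.0, 0.0, 96.2]
wrist_force: [-0.2, 0.4, -3.4]
opening: 0.017
grasp_force: 59.4
```

Emit:
arm_command(
  series=[
    [0, 0, 0.001, 0],
    [0, 0, 0.002, 0],
    [0, 0, 0.003, 0],
    [0, 0, 0.0035, 0],
    [0, 0, 0.004, 0],
  ],
)

```text
time: 15.5
ee_pos: [0.523, -0.1176, 0.0846]
tcp_rot: [-180.0, -0.0, 96.2]
wrist_force: [0.8, -0.2, -3.1]
opening: 0.0171
grasp_force: 59.4
```

Emit:
arm_command(
  series=[
    [0, 0, 0.0004, 0],
    [0, 0, 0.0008, 0],
    [0, 0, 0.0012, 0],
    [0, 0, 0.0016, 0],
    [0, 0, 0.0018, 0],
  ],
)

```text
time: 16.0
ee_pos: [0.5231, -0.1177, 0.0835]
tcp_rot: [180.0, 0.0, 96.2]
wrist_force: [-1.9, 0.8, 5.6]
opening: 0.017
grasp_force: 60.5
```

Seated at about 9 N. Releasing.

Emit:
arm_command(
  series=[
    [0, 0, -0.0003, 0],
    [0, 0, -0.0005, 0],
    [0, 0, -0.0005, 0],
    [0, 0, -0.0005, 0],
    [0, 0, -0.0005, 0],
  ],
)

```text
time: 16.5
ee_pos: [0.5231, -0.1177, 0.0835]
tcp_rot: [180.0, 0.0, 96.2]
wrist_force: [-0.0, 0.4, 1.6]
opening: 0.0173
grasp_force: 60.0
```

Emit:
arm_command(
  series=[
    [0, 0, 0, 0],
    [0, 0, 0, 0],
    [0, 0, 0, 0],
    [0, 0, 0, 0],
    [0, 0, 0, 0],
  ],
  hand=0.06,
)

```text
time: 17.0
ee_pos: [0.523, -0.1177, 0.0833]
tcp_rot: [-180.0, -0.0, 96.2]
wrist_force: [0.8, 0.0, -0.4]
opening: 0.0604
grasp_force: 0.0
```

Emit:
arm_command(
  series=[
    [0, 0, -0.01, 0],
    [0, 0, -0.03, 0],
    [0, 0, -0.06, 0],
    [0, 0, -0.09, 0],
    [0, 0, -0.12, 0],
  ],
)

```text
time: 17.5
ee_pos: [0.5228, -0.1176, 0.2054]
tcp_rot: [180.0, 0.0, 96.2]
wrist_force: [-0.4, 0.4, -0.0]
opening: 0.0602
grasp_force: 0.0
```

```bash
python3 look2.py c; python3 -c "
import cv2,numpy as np
a=cv2.imread('pics/wrist_c.png')[60:360,200:440];b=cv2.imread('pics/scene_c.png')
b=cv2.imread('pics/scene_c.png')
s=cv2.imread('pics/scene_c.png')
cv2.imwrite('pics/fin.png',cv2.resize(a,None,fx=2,fy=2,interpolation=2))"
```

```text
17.5 [ 0.52283815 -0.11762983  0.20543526] [1.79962365e+02 1.27698536e-02 9.62480269e+01] [-0.37655152  0.38419529 -0.04517768] 0.060235171550834105 tool x,y [-0.109  0.994 -0.   ] [0.994 0.109 0.001]
wrist pin_tip [320.3 179.7] 0.68 rest off in tool axes mm [27.  -1.5]
wrist plate_mid [324.4 205.7] 0.63 [ 0.5279 -0.1437  0.04  ]
top pin_tip [378.9 212.5] 0.58 rest off in tool axes mm [ 16.1 -15. ]
top collar [380.5 214.9] 0.54 rest off in tool axes mm [ 15.1 -23.4]
top plate_mid [387.2 214.1] 0.56 [ 0.5239 -0.1377  0.04  ]
```

View pics/fin.png

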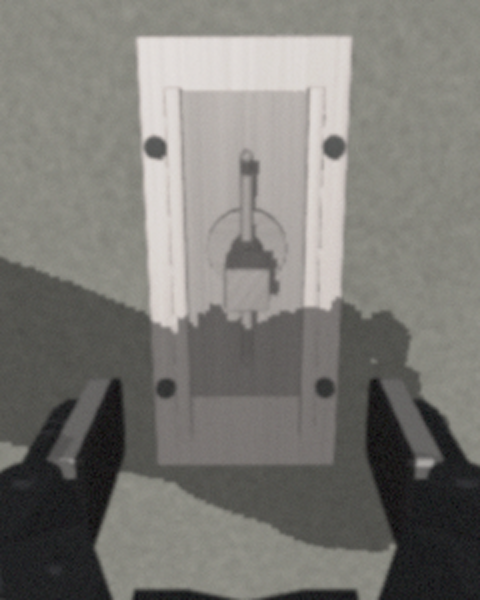

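The rest stands upright with its collar flat on the plate at crop px (247,245), and the gripper is clear of it.

```bash
python3 -c "
from workcell import bot
print(bot.job_done())"
```

```text
the job is handed in; nothing more can be done
None
```

The rest now stands upright in the plate's hole with its collar on the plate, and it has been released. Pressing stayed around 10 N in every reading, the bystanders were never approached, and I handed the job in at about 17.7 s; no verdict came back.

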